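# Check a backup battery pack on both contact sides in a leaning tester

## Task

Check the black battery pack in the leaning tester dock: first, with its two-strip side kept lightly pressed flat against the contact bar, push it gently down the dock until the sprung foot plate is fully down and hold it there for about a second; then turn the pack half round and do the same with its one-strip side. Finally set the pack down gently, upright in the grey tray, let go of it, and leave everything else on the table where it is.

Things in the scene. Friction and masses are not known exactly. Their poses are not given: they have to be found in the camera images.
- pack: Loose upright black battery pack, 0.4 to 0.7 kg. Case 60 (x) by 50 (y) by 150 mm tall (z up); origin: centre of its underside. Steel contact strips stand 2 mm proud from 10 to 140 mm height: TWO on its -x side (9 mm wide, at y +-16 mm), ONE on its +x side (18 mm wide); 64 mm over the strips. Grip the plain y sides near the top, to stay above the dock's cheeks.
- two_strips (a point): Point on the pack's two-strip side, on the strips' face (x = -32 mm), midway between them, 60 mm above the underside. Seen from above, a low rib (8 mm wide, 6 mm high, along y) on the pack's top lies 22 mm off centre towards this side.
- one_strip (a point): Point on the pack's one-strip side, on the strip's face (x = +32 mm), 60 mm above the pack's underside.
- dock: Tester dock, fixed: grey base 150 x 130 x 30 mm carrying a leaning dark steel cradle, about 135 mm tall overall. Origin on the table straight below the cradle's origin. At yaw 0 its mouth leans towards -x. In the cradle's frame, two cheeks (inner faces at y = +-34 mm) reach up to z = 29 mm and two uprights beside them carry the contact bar; the +x side is open.
- cradle: The dock's cradle. A pack slides in along its z axis, which leans 35 degrees from vertical, upper end to the dock's -x; y is level. Origin, 85 mm above the table: centre of the foot plate's top with the foot shelf at its lowest and the plate up. The shelf may be set 0 to 15 mm higher along z; this is not reported: feel for it. A pack centred on the z axis just touches the bar.
- bar: Fixed level steel contact bar of the cradle, 90 mm long (y), 14 mm high (z), 12 mm thick. Origin at the centre of its contact face, which looks along the cradle's +x and lies 32 mm to -x of the cradle's z axis, 50 mm up it. Axes as the cradle's.
- foot_plate (a joint): Travel of the dock's sprung foot plate (56 x 56 mm steel) along the cradle's -z, m: 0 = up, 0.012 = fully down on its stop. About 2 N starts it, 9 N holds it fully down.
- tray: Grey open tray, fixed, 150 x 150 mm, walls 5 mm thick and 24 mm high, floor 5 mm thick; origin at the centre of its underside.
- cup: White open plastic cup, 72 mm across the rim, 85 mm tall, origin under its centre. Bystander.
- remote: White remote control lying flat, 150 x 46 x 20 mm, long along its x, origin under its centre. Bystander.
- candle: Unlit candle stub in an amber glass bottle, 68 mm across, 240 mm tall, origin under its centre. Bystander.
- tape: Roll of black tape lying flat, 96 mm outside, 24 mm high, origin under its centre. Bystander.
- jar: Closed glass jar, 68 mm across, 85 mm tall, origin under its centre. Bystander.
- screwdriver: Screwdriver lying along its x, black handle to -x, about 200 mm long. Bystander.
- matchbox: Flat cardboard box, 110 x 62 x 22 mm, origin under its centre. Bystander.
There are look-alikes about, which are no part of the job. Of the things that look like the dock, the larger one is meant. Leave any yellow look-alike of the pack alone.

How it is judged:
On the way, in this order (a step that is already met when the one before it is completed fails the run):
1. two-strip side on the contact bar, foot plate fully down, for 0.7 s (value of joint foot_plate above 0.0105 m and contact force between pack and bar above 0.5 N and distance between two_strips and bar below 0.03 m and angle between the z axis of pack and the z axis of cradle, either way round below 0.14 rad and angle between the x axis of pack and the x axis of cradle, either way round below 0.17 rad), for 0.7 s.
2. one-strip side on the contact bar, foot plate fully down, for 0.7 s (value of joint foot_plate above 0.0105 m and contact force between pack and bar above 0.5 N and distance between one_strip and bar below 0.03 m and angle between the z axis of pack and the z axis of cradle, either way round below 0.14 rad and angle between the x axis of pack and the x axis of cradle, either way round below 0.17 rad), for 0.7 s.
At the end, for the whole second after the job is handed in: The pack stands upright (within about 5 degrees) and still on the tray's floor, its foot within 50 mm of the tray's middle in x and y, released; the dock is empty with its foot plate up (under 3 mm) (x of pack in the frame of tray between -0.05 and 0.05 m and y of pack in the frame of tray between -0.05 and 0.05 m and z of pack in the frame of tray between 0 and 0.01 m and angle between pack's own z axis and vertical below 0.08 rad and linear speed of pack below 0.02 m/s and value of joint foot_plate below 0.003 m); the robot touches nothing.
It fails at once if pressed on the dock with more than 45 N (contact force between pack and dock above 45 N).
It fails at once if pack set down hard on the tray (over 60 N) (contact force between pack and tray above 60 N).
It fails at once if a bystander moved over 30 mm (distance of any of cup, remote, candle, tape, jar, screwdriver, matchbox from where it was at the start of the episode above 0.03 m).
It also fails if it takes over 72 s, if anything falls off the work surface, if the arm or the gripper's body presses on something with over 40 N, if the wrist force passes 120 N, or if a joint passes its speed limit or range.

## Robot

A 6-joint arm with a two-finger parallel gripper is mounted at the origin on the work surface. World frame = base frame: x ahead of the robot, y to its left, z up, the work surface at z = 0. Lengths are in m, angles in rad, forces in N, time in s.
With the tool pointing down it reaches from about 0.35 to 0.975 m from the base axis. Payload 4.9 kg.
Tool frame: the origin (TCP) lies between the finger pads; the fingertips stand 11 mm ahead of it and the grasp point (between the pads) lies 8 mm behind it; z points along the fingers, y is the line along which they close (so a half turn about z gives the same grasp; the last joint's range is limited). The gripper opens to 85 mm and grips with 20 to 120 N. Pads are 22 mm wide; open, the fingers measure 114 mm over their backs; the gripper's body (76 mm by 85 mm) begins 54 mm behind the grasp point. The pads swing forward as they close: fully open they stand 13 mm farther back than shut.
Start: joints at [1.089, 0.053, 1.613, -0, 1.476, -0.119], TCP at [0.222, 0.584, 0.242] pointing down, gripper open.
Joint ranges: [-3.01, 3.01], [-1.01, 2.22], [0.06, 2.58], [-1.02, 4.17], [0.09, 2.62], [-3.14, 3.14]. Speed limits (rad/s): [2.57, 2.57, 3.14, 3.14, 3.14, 3.14].

## Interface

Orientations are given as a 3x3 rotation matrix whose columns are the frame's x, y, z axes.
In Python, from rig import env, jaws, grab_frame gives the robot as it stands. Calls block until the motion is done:
- env.reach(position, orientation): joint-space move of the TCP to a pose.
- env.servo_line(position, v=0.15, attitude=None, force_limit=None): straight line of the TCP; attitude=None keeps the orientation; v is the mean speed in m/s. With force_limit (N) it stops when the force on the tool has changed by that much, and returns True; else False.
- env.movej(angles): joint-space move.
- jaws.gripper_to(opening, strength=None): finger opening in m; strength is the grip in N (None keeps the last); returns when the fingers have stopped.
- env.sleep(seconds).
- env.solve_ik(position, orientation): joint angles nearest the present ones, or None.
- env.get_obs(): the state.
- grab_frame(name): name is "side" or "top"; returns a dict with "color" (384x512x3 uint8, red, green, blue), "z_map" (384x512 float32, m along the optical axis (not along the pixel's ray), 0 where there is no reading), "fov_y" (degrees; the focal length in pixels is half the picture's height over the tangent of half this angle, whatever the lens; pixels are square), "cx", "cy" (the principal point, pixels), "k1" (the pictures are not rectified: a ray, as slopes to the right and down, at radius r is drawn at 1 + k1 r^2 times it, then the intrinsics apply), "pose" (4x4, takes a point from camera to world coordinates). Camera axes: x right, y down, z forward; pixel columns grow to the right and rows downward; lengths in m; the calibration is good to about 2 mm. A picture is of the moment at which its call begins.
A pose or a line that the arm cannot do raises env.IKError and nothing moves.
- env.sign_off(): hands the job in; it is judged then, once.
The state is a dict: "t": time; "qpos": joint angles; "dq": joint speeds; "joint_torque": joint torques, N m; "ee_pos": TCP position; "tcp_rot": TCP orientation; "contact_force": force on the tool from outside, world axes, zero at the start; "wrist_torque": the same for the moment, N m; "gripper_width": finger opening in m; "grip_force": force on a finger pad.
Only numpy, scipy, OpenCV 4.12 (cv2) and the standard library are available. Lean on these libraries where they do the work, as an engineer would, in place of code of your own. Each camera call takes 0.05 s, during which the arm holds its last target. There are 200 camera calls.

## Working session

There is one attempt and no reset: what is moved stays moved. The work goes in short steps, each a Python script; the robot and the scene stay as the last script left them, time stands still between calls to the robot, and variables do not carry over. Pictures are saved under pics/ and viewed, at most 10 in all, crops included, and the job is handed in when it is done.

```bash
ls; mkdir -p pics; cat > h.py <<'E'
import numpy as np, cv2
from rig import env, jaws, grab_frame
def K(f):
    h=f["color"].shape[0]; F=h/2/np.tan(np.radians(f["fov_y"])/2)
    return F,f["cx"],f["cy"],f["k1"]
def ray(f,u,v):
    F,cx,cy,k1=K(f); d=np.array([(u-cx)/F,(v-cy)/F]); s=d.copy()
    for _ in range(30): s=d/(1+k1*(s@s))
    return np.r_[s,1.]
def pt(f,u,v,z=None):
    """world point from depth (median 3x3), or on the plane z"""
    r=ray(f,u,v); P=f["pose"]
    if z is None:
        w=f["z_map"][int(v)-1:int(v)+2,int(u)-1:int(u)+2]; w=w[w>0]
        return P[:3,:3]@(r*np.median(w))+P[:3,3] if w.size else None
    d=P[:3,:3]@r; return P[:3,3]+d*(z-P[2,3])/d[2]
def cloud(f):
    F,cx,cy,k1=K(f); h,w=f["z_map"].shape
    u,v=np.meshgrid(np.arange(w),np.arange(h)); d=np.stack([(u-cx)/F,(v-cy)/F],-1); s=d.copy()
    for _ in range(30): s=d/(1+k1*(s**2).sum(-1,keepdims=True))
    p=np.concatenate([s,np.ones((h,w,1))],-1)*f["z_map"][...,None]
    return p@f["pose"][:3,:3].T+f["pose"][:3,3]
def save(n,f,box=None,s=1.5):
    im=f["color"][...,::-1]
    if box: im=im[box[1]:box[3],box[0]:box[2]]
    cv2.imwrite(f"pics/{n}.png",cv2.resize(im,None,fx=s,fy=s,interpolation=cv2.INTER_CUBIC))
E
python3 - <<'E'
from h import *
import pickle
for n in("side","top"):
    f=grab_frame(n); save(n+"0",f); pickle.dump(f,open(n+"0.pkl","wb"))
    print(n,f["fov_y"],f["cx"],f["cy"],f["k1"],f["pose"].round(3).tolist(),(f["z_map"]==0).mean())
o=env.get_obs(); print({k:np.round(v,3).tolist() for k,v in o.items()})
E
```

```text
pics
side 51.86291064855768 253.81400823769536 195.06979141884506 -0.08424628792983932 [[0.965, -0.192, 0.178, 0.35], [-0.262, -0.733, 0.628, -0.696], [0.01, -0.653, -0.758, 0.961], [0.0, 0.0, 0.0, 1.0]] 0.003972371419270833
top 56.8305960015016 257.92687326014027 193.43672576737902 -0.09970845132167797 [[-0.011, -0.994, 0.11, 0.449], [-1.0, 0.012, 0.006, 0.004], [-0.007, -0.11, -0.994, 0.988], [0.0, 0.0, 0.0, 1.0]] 0.004018147786458333
{'t': 0.1, 'qpos': [1.089, 0.053, 1.614, -0.0, 1.476, -0.119], 'dq': [0.001, -0.001, -0.004, -0.001, -0.001, 0.002], 'joint_torque': [0.001, -39.49, -37.136, -0.0, 0.004, -0.0], 'ee_pos': [0.222, 0.584, 0.241], 'tcp_rot': [[-0.935, 0.355, -0.001], [0.355, 0.935, -0.002], [0.0, -0.002, -1.0]], 'contact_force': [-0.343, -0.144, 0.438], 'wrist_torque': [-0.076, -0.064, -0.006], 'grip_force': 0.0, 'gripper_width': 0.086}
```

View pics/side0.png

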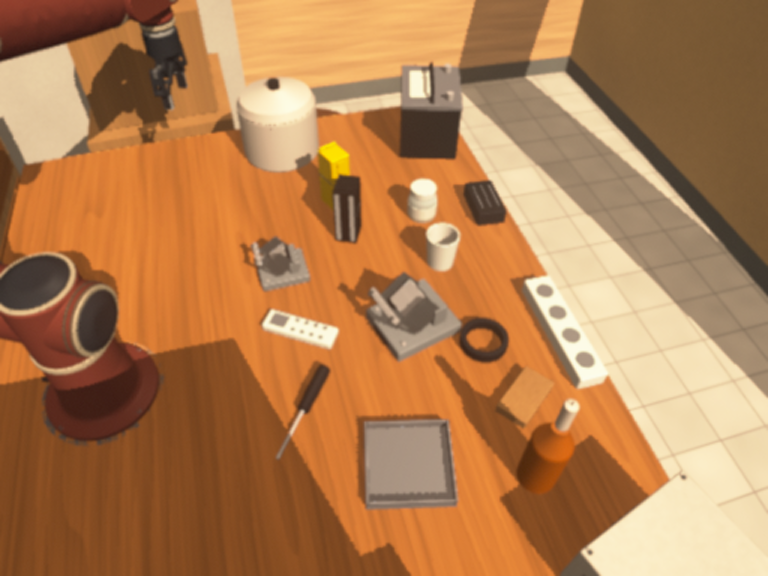

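View pics/top0.png

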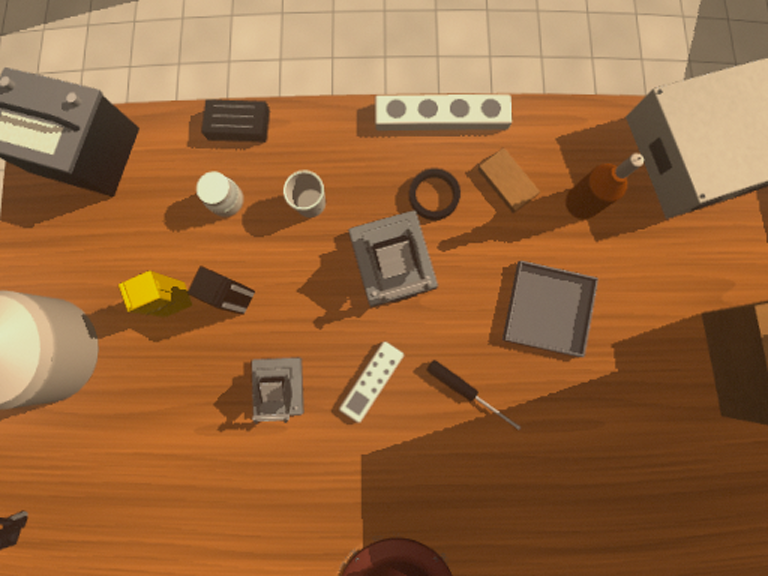

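The side view shows the black pack at (345,208) with the yellow look-alike behind it at (333,170). The large dock is at (412,312), the small one at (282,262), and the tray at (410,463). In the top view the pack is at (222,288), the large dock at (395,258) and the tray at (550,308). The black pack and the larger dock fit the description. I'll confirm both in one enlarged crop.

```bash
python3 - <<'E'
import pickle,cv2,numpy as np
T=pickle.load(open("top0.pkl","rb"));S=pickle.load(open("side0.pkl","rb"))
def c(f,x,y,w,h,s): 
    return cv2.resize(f["color"][y:y+h,x:x+w,::-1],(w*s,h*s),interpolation=cv2.INTER_CUBIC)
a=np.hstack([c(T,75,160,100,75,4),c(T,225,135,100,75,4)])
b=np.hstack([c(S,200,90,100,75,4),c(S,235,175,100,75,4)])
cv2.imwrite("pics/crop1.png",np.vstack([a,b]))
E
```

```text
(no output)
```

View pics/crop1.png

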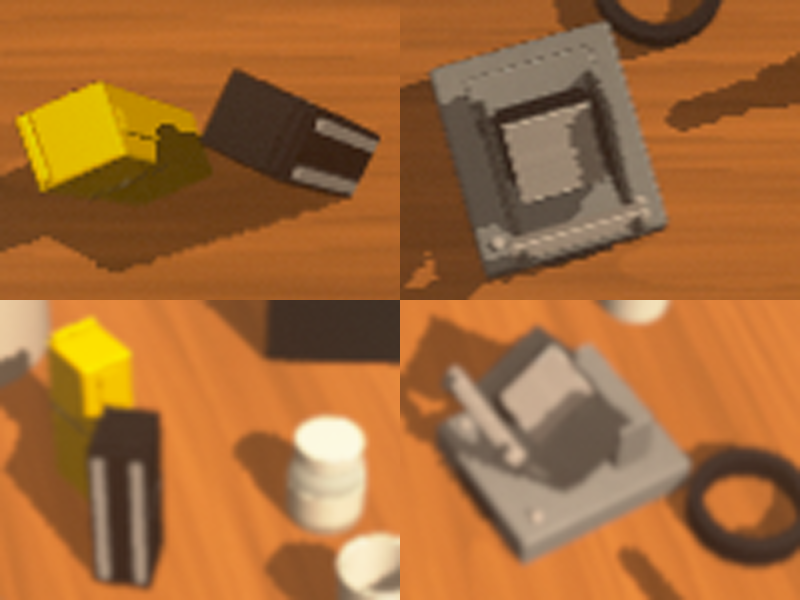

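The crop confirms it. The black pack's two pale strips face world -y (image right in the top view), with the rib on that side. The dock's bar is on its image-bottom side, so the mouth leans towards -x, towards the robot. Next I'll fit the poses from both depth views.

```bash
cat > fit.py <<'E'
from h import *; import pickle
T=pickle.load(open("top0.pkl","rb"));S=pickle.load(open("side0.pkl","rb"))
C=[("top",T,cloud(T)),("side",S,cloud(S))]
def rect(p): 
    (c,wh,a)=cv2.minAreaRect((p[:,:2]*1000).astype(np.float32)); return np.round(c,1),np.round(wh,1),round(a,1)
c0=pt(T,222/1.5,285/1.5);d0=pt(T,395/1.5,258/1.5);t0=pt(T,550/1.5,308/1.5);print(c0,d0,t0)
for n,f,c in C:
    R=np.linalg.norm
    def sel(ctr,r,lo,hi): 
        return c[(np.hypot(c[...,0]-ctr[0],c[...,1]-ctr[1])<r)&(c[...,2]>lo)&(c[...,2]<hi)]
    col=f["color"].astype(int); dark=(col.max(-1)<110)
    q=c[(np.hypot(c[...,0]-c0[0],c[...,1]-c0[1])<.07)&(c[...,2]>.14)&(c[...,2]<.165)&dark]
    print(n,"pack top",len(q),np.median(q[:,2]),rect(q))
    q=sel(d0,.14,.022,.037);print(n,"dock base",len(q),np.median(q[:,2]),rect(q))
    q=sel(d0,.14,.115,.15);print(n,"dock hi",len(q),q.mean(0).round(4),rect(q))
    q=sel(t0,.13,.015,.032);print(n,"tray",len(q),np.percentile(q[:,2],[10,50,90]),rect(q))
    y=(col[...,0]>170)&(col[...,1]>130)&(col[...,2]<80);q=c[y];print(n,"yellow",len(q),q.min(0),q.max(0))
    print("table z",np.median(c[np.hypot(c[...,0]-.4,c[...,1]+.05)<.05][:,2]))
E
python3 fit.py
```

```text
[0.55287691 0.27215456 0.15567954] [ 0.60213977 -0.00457696  0.09989894] [ 0.52088227 -0.29302122  0.0065136 ]
top pack top 512 0.15091181619007205 (array([551. , 294.9]), array([60.7, 50.7]), 65.4)
top dock base 1349 0.030574912181228764 (array([638., -23.]), array([184.7, 187.7]), 15.5)
top dock hi 63 [6.016e-01 6.000e-04 1.199e-01] (array([582.5,  -6.5]), array([80.8, 82.8]), 14.7)
top tray 509 [0.01795779 0.02398248 0.02675246] (array([ 519.5, -289.7]), array([150.1, 151.5]), 76.8)
top yellow 643 [0.44895191 0.00447472 0.00978042] [0.58027751 0.44507702 0.98795476]
table z 0.001171929257231752
side pack top 199 0.14980659120634787 (array([547.4, 293.2]), array([57.4, 49.5]), 63.8)
side dock base 902 0.028740279774687072 (array([620. , -36.9]), array([119.8, 222. ]), 72.3)
side dock hi 34 [ 0.6089 -0.0053  0.1196] (array([608. ,  -2.5]), array([20.5, 80.8]), 15.0)
side tray 593 [0.01772838 0.02287787 0.02551937] (array([ 518.7, -290.5]), array([151.9, 151.2]), 76.2)
side yellow 13384 [-0.18642787 -0.695988   -0.59042136] [2.24264419 2.10267158 0.96092689]
table z 0.0012114931648464222
```

```bash
cat > dock.py <<'E'
from fit import *
from scipy.optimize import least_squares
from scipy.spatial.transform import Rotation as Ro
poly=np.array([[432,70],[607,23],[667,230],[485,277]],float); uv=np.c_[225+(poly[:,0]-400)/4,135+poly[:,1]/4]
B=np.array([pt(T,u,v,.03) for u,v in uv]);print("base corners",B.round(4).tolist(),B.mean(0).round(4))
mask=np.zeros(T["z_map"].shape,np.uint8);cv2.fillConvexPoly(mask,uv.round().astype(np.int32),1)
P=C[0][2][mask>0];q=P[(P[:,2]>.026)&(P[:,2]<.035)];print("base rect",rect(q))
A35=Ro.from_euler("y",-35,degrees=True).as_matrix()
def cr(th): return Ro.from_euler("z",th).as_matrix()@A35
allp=np.vstack([c[(np.hypot(c[...,0]-.6,c[...,1])<.13)&(c[...,2]>.04)&(c[...,2]<.15)] for _,_,c in C]+[])
src=np.concatenate([[i]*int(((np.hypot(c[...,0]-.6,c[...,1])<.13)&(c[...,2]>.04)&(c[...,2]<.15)).sum()) for i,(_,_,c) in enumerate(C)])
def loc(p,X): return (p-np.array([X[0],X[1],.085]))@cr(X[2])
def sdf(q,c,h):
    d=np.abs(q-c)-h; return np.linalg.norm(np.maximum(d,0),axis=1)+np.minimum(d.max(1),0)
if __name__=="__main__":
    best=None
    for x0 in np.arange(.57,.66,.01):
      for y0 in(-.015,0,.015):
        X=np.array([x0,y0,np.radians(14.8)])
        for it in range(15):
            q=loc(allp,X); m=np.abs(sdf(q,np.array([-.038,0,.05]),np.array([.006,.045,.007])))<.008
            if m.sum()<20: break
            r=least_squares(lambda X:sdf(loc(allp[m],X),np.array([-.038,0,.05]),np.array([.006,.045,.007])),X,loss="soft_l1",f_scale=.002); X=r.x
        if best is None or m.sum()>best[1]: best=(X,m.sum(),np.abs(r.fun).mean())
        if y0==0: print(x0.round(2),X.round(4),m.sum(),np.abs(r.fun).mean().round(5))
    X=best[0];print(best,np.degrees(X[2])); q=loc(allp,X)
    for s in(0,1):
        k=q[(src==s)]
        b=k[(k[:,2]>.04)&(k[:,0]<-.02)];print(s,"bar y",np.percentile(b[:,1],[2,98]).round(4),"x",np.percentile(b[:,0],[5,95]).round(4),"z",np.percentile(b[:,2],[5,95]).round(4))
        f=k[(abs(k[:,0])<.02)&(abs(k[:,1])<.02)];print("plate z",np.percentile(f[:,2],[10,50,90]).round(4))
        f=k[(abs(k[:,0])<.05)&(abs(k[:,1])<.033)&(k[:,2]<.02)&(k[:,2]>-.006)];print("plate ext",np.percentile(f,[3,97],axis=0).round(4).tolist())
        f=k[(abs(k[:,1])>.034)&(abs(k[:,1])<.06)&(k[:,2]>.015)&(k[:,2]<.033)&(k[:,0]>-.03)];print("cheek y pos/neg inner",np.percentile(f[f[:,1]>0][:,1],[5,50,95]),np.percentile(f[f[:,1]<0][:,1],[5,50,95]))
E
python3 dock.py
```

```text
[0.55287691 0.27215456 0.15567954] [ 0.60213977 -0.00457696  0.09989894] [ 0.52088227 -0.29302122  0.0065136 ]
top pack top 512 0.15091181619007205 (array([551. , 294.9]), array([60.7, 50.7]), 65.4)
top dock base 1349 0.030574912181228764 (array([638., -23.]), array([184.7, 187.7]), 15.5)
top dock hi 63 [6.016e-01 6.000e-04 1.199e-01] (array([582.5,  -6.5]), array([80.8, 82.8]), 14.7)
top tray 509 [0.01795779 0.02398248 0.02675246] (array([ 519.5, -289.7]), array([150.1, 151.5]), 76.8)
top yellow 643 [0.44895191 0.00447472 0.00978042] [0.58027751 0.44507702 0.98795476]
table z 0.001171929257231752
side pack top 199 0.14980659120634787 (array([547.4, 293.2]), array([57.4, 49.5]), 63.8)
side dock base 902 0.028740279774687072 (array([620. , -36.9]), array([119.8, 222. ]), 72.3)
side dock hi 34 [ 0.6089 -0.0053  0.1196] (array([608. ,  -2.5]), array([20.5, 80.8]), 15.0)
side tray 593 [0.01772838 0.02287787 0.02551937] (array([ 518.7, -290.5]), array([151.9, 151.2]), 76.2)
side yellow 13384 [-0.18642787 -0.695988   -0.59042136] [2.24264419 2.10267158 0.96092689]
table z 0.0012114931648464222
base corners [[0.6698, 0.0776, 0.03], [0.7015, -0.0436, 0.03], [0.5568, -0.0818, 0.03], [0.5263, 0.0421, 0.03]] [ 0.6136 -0.0014  0.03  ]
base rect (array([614.8,  -1.1]), array([149.9, 129.3]), 13.6)Traceback (most recent call last):
  File "dock.py", line 24, in <module>
    if best is None or m.sum()>best[1]: best=(X,m.sum(),np.abs(r.fun).mean())
                                                               ^
NameError: name 'r' is not defined. Did you mean: 'R'?
```

```bash
sed -i 's/^    for x0 in.*/    for x0 in np.arange(.58,.66,.01):/; s/if m.sum()<20: break/if m.sum()<20: r=None; break/; s/^        if best is None/        if r is None: continue\n        if best is None/' dock.py; sed -i 's/np.radians(14.8)/np.radians(13.9)/' dock.py; python3 dock.py | tail -22
```

```text
side dock hi 34 [ 0.6089 -0.0053  0.1196] (array([608. ,  -2.5]), array([20.5, 80.8]), 15.0)
side tray 593 [0.01772838 0.02287787 0.02551937] (array([ 518.7, -290.5]), array([151.9, 151.2]), 76.2)
side yellow 13384 [-0.18642787 -0.695988   -0.59042136] [2.24264419 2.10267158 0.96092689]
table z 0.0012114931648464222
base corners [[0.6698, 0.0776, 0.03], [0.7015, -0.0436, 0.03], [0.5568, -0.0818, 0.03], [0.5263, 0.0421, 0.03]] [ 0.6136 -0.0014  0.03  ]
base rect (array([614.8,  -1.1]), array([149.9, 129.3]), 13.6)
0.59 [ 0.6058 -0.0026  0.2652] 393 0.00157
0.6 [ 0.6058 -0.0026  0.2652] 393 0.00157
0.61 [ 0.6058 -0.0026  0.2652] 393 0.00157
0.62 [ 0.6058 -0.0026  0.2652] 393 0.00157
0.63 [0.6358 0.0173 0.3656] 147 0.00376
0.64 [0.6562 0.0063 0.2657] 535 0.00302
0.65 [0.6562 0.0063 0.2657] 535 0.00302
0.66 [0.6545 0.0147 0.2559] 534 0.003
(array([0.65382918, 0.01509726, 0.26511235]), np.int64(537), np.float64(0.003018876341508939)) 15.189818772233417
0 bar y [-0.0436  0.036 ] x [-0.0807 -0.0232] z [0.0414 0.0875]
plate z [-0.0102  0.0006  0.0425]
plate ext [[-0.0207, -0.0307, -0.0057], 
[... 636 characters left out ...]
                                            ~~~~~~~~~~~~~^^^^^^^^^^^^^^^^^^^^^^^^^^^^
    return _quantile_unchecked(
        a, q, axis, out, overwrite_input, method, keepdims, weights)
    return _ureduce(a,
                    func=_quantile_ureduce_func,
    ...<5 lines>...
                    overwrite_input=overwrite_input,
                    method=method)
    r = func(a, **kwargs)
    result = _quantile(arr,
                       quantiles=q,
    ...<2 lines>...
                       out=out,
                       weights=wgt)
    slices_having_nans = np.isnan(arr[-1, ...])
                                  ~~~^^^^^^^^^
IndexError: index -1 is out of bounds for axis 0 with size 0
```

```bash
sed -i 's/X=best\[0\];.*/X=np.array([.6058,-.0026,.258]); q=loc(allp,X)/' dock.py; sed -i 's/print("cheek.*/print("cheek",[(round(float(v),4),int(((f[:,1]>v)\&(f[:,1]<v+.002)).sum())) for v in np.arange(-.05,.05,.002)])/' dock.py
sed -i 's/f=k\[(abs(k\[:,1\])>.034).*;print/f=k[(k[:,2]>.01)\&(k[:,2]<.033)\&(k[:,0]>-.02)];print/' dock.py
cat >> dock.py <<'E'
        b=k[(k[:,2]>.047)&(k[:,2]<.056)&(k[:,0]<-.02)&(abs(k[:,1])<.04)]
        for y0 in np.arange(-.04,.04,.02):
            w=b[(b[:,1]>y0)&(b[:,1]<y0+.02)]; print("bar face x at y",y0.round(3),np.percentile(w[:,0],[50,90]).round(4) if len(w) else None)
E
python3 dock.py | tail -16
```

```text
0 bar y [-0.043  0.043] x [-0.0411 -0.0297] z [0.0462 0.0609]
plate z [0.0121 0.0139 0.0155]
plate ext [[-0.0234, -0.0258, 0.0106], [0.0297, 0.0274, 0.0163]]
cheek [(-0.05, 0), (-0.048, 0), (-0.046, 0), (-0.044, 0), (-0.042, 0), (-0.04, 10), (-0.038, 15), (-0.036, 20), (-0.034, 20), (-0.032, 0), (-0.03, 0), (-0.028, 7), (-0.026, 14), (-0.024, 16), (-0.022, 14), (-0.02, 15), (-0.018, 14), (-0.016, 12), (-0.014, 14), (-0.012, 17), (-0.01, 15), (-0.008, 13), (-0.006, 13), (-0.004, 16), (-0.002, 15), (0.0, 12), (0.002, 15), (0.004, 16), (0.006, 15), (0.008, 13), (0.01, 13), (0.012, 15), (0.014, 16), (0.016, 13), (0.018, 14), (0.02, 16), (0.022, 14), (0.024, 14), (0.026, 14), (0.028, 6), (0.03, 0), (0.032, 0), (0.034, 13), (0.036, 17), (0.038, 17), (0.04, 8), (0.042, 0), (0.044, 0), (0.046, 0), (0.048, 0)]
bar face x at y -0.04 [-0.0304 -0.0288]
bar face x at y -0.02 [-0.0319 -0.03  ]
bar face x at y 0.0 [-0.0309 -0.03  ]
bar face x at y 0.02 [-0.0313 -0.0302]
1 bar y [-0.046   0.0398] x [-0.0467 -0.033 ] z [0.0476 0.0609]
plate z [0.012  0.0142 0.0163]
plate ext [[-0.0277, -0.0235, 0.01], [0.0252, 0.0269, 0.0175]]
cheek [(-0.05, 0), (-0.048, 0), (-0.046, 0), (-0.044, 1), (-0.042, 18), (-0.04, 45), (-0.038, 13), (-0.036, 6), (-0.034, 2), (-0.032, 0), (-0.03, 0), (-0.028, 0), (-0.026, 8), (-0.024, 8), (-0.022, 11), (-0.02, 8), (-0.018, 12), (-0.016, 10), (-0.014, 6), (-0.012, 14), (-0.01, 6), (-0.008, 10), (-0.006, 10), (-0.004, 8), (-0.002, 10), (0.0, 11), (0.002, 9), (0.004, 8), (0.006, 8), (0.008, 9), (0.01, 15), (0.012, 9), (0.014, 9), (0.016, 5), (0.018, 9), (0.02, 11), (0.022, 7), (0.024, 9), (0.026, 4), (0.028, 1), (0.03, 1), (0.032, 30), (0.034, 39), (0.036, 11), (0.038, 7), (0.04, 0), (0.042, 0), (0.044, 0), (0.046, 0), (0.048, 0)]
bar face x at y -0.04 [-0.0345 -0.0329]
bar face x at y -0.02 [-0.0388 -0.0332]
bar face x at y 0.0 [-0.0337 -0.0333]
bar face x at y 0.02 [-0.0399 -0.0339]
```

Both views agree. The dock is at (0.606, -0.003) with yaw 14.8° and the foot plate about 12–14 mm up. The pack is at (0.550, 0.294), yaw 65°, top at 0.150. The tray is at (0.519, -0.290). Now the IK check.

```bash
cat > plan.py <<'E'
from h import *
from scipy.spatial.transform import Rotation as Ro
rz=lambda a:Ro.from_euler("z",a,degrees=True).as_matrix()
FLIP=np.diag([1.,-1,-1])
YAW=14.8; RC=rz(YAW)@Ro.from_euler("y",-35,degrees=True).as_matrix(); OC=np.array([.6058,-.0026,.085])
PACK=np.array([.5500,.2940,0]); PR=rz(65.)
TRAY=np.array([.519,-.290,.005])
G=.117   # TCP height on the pack
def tool(pos,R,s=1):   # pack pose -> TCP pose
    return pos+R[:,2]*G, R@(FLIP if s>0 else FLIP@rz(180))
def cradle(x,y,z,half=0,s=1): return tool(OC+RC@np.array([x,y,z]),RC@rz(180*half),s)
E
python3 - <<'E'
from plan import *; import pickle
for s in(1,-1):
    for n,a in dict(over=tool(PACK+[0,0,.15],PR,s),pick=tool(PACK,PR,s),h1=cradle(.006,0,.12,0,s),d1=cradle(0,0,0,0,s),h2=cradle(.006,0,.12,1,s),d2=cradle(0,0,0,1,s)).items():
        q=env.solve_ik(*a); print(s,n,None if q is None else np.round(q,2))
    for yw in range(-180,180,30):
        q=env.solve_ik(*tool(TRAY,rz(yw),s)); print(yw,None if q is None else np.round(q,2)[-1],end="; ")
T=pickle.load(open("top0.pkl","rb")); c=cloud(T).reshape(-1,3); col=T["color"].reshape(-1,3).astype(int)
m=(col[:,0]>150)&(col[:,1]>120)&(col[:,2]<80)&(abs(c[:,1]-.38)<.12)&(abs(c[:,0]-.55)<.1)
q=c[m];print("yellow",q.min(0),q.max(0),cv2.minAreaRect((q[q[:,2]>q[:,2].max()-.015][:,:2]*1000).astype(np.float32)))
E
```

```text
1 over [ 0.37  0.04  1.59 -0.    1.52  0.81]
1 pick [ 0.37  0.16  1.72 -0.    1.27  0.81]
1 h1 [-0.45 -0.73  2.23  0.41  1.18  0.8 ]
1 d1 [-0.34 -0.45  2.23  0.43  0.88  0.78]
1 h2 [-0.45 -0.73  2.23  0.41  1.18 -2.34]
1 d2 [-0.34 -0.45  2.23  0.43  0.88 -2.36]
-180 -2.21; -150 -2.73; -120 3.03; -90 2.51; -60 1.98; -30 1.46; 0 0.94; 30 0.41; 60 -0.11; 90 -0.63; 120 -1.16; 150 -1.68; -1 over [ 0.37  0.04  1.59 -0.    1.52 -2.33]
-1 pick [ 0.37  0.16  1.72 -0.    1.27 -2.33]
-1 h1 [-0.45 -0.73  2.23  0.41  1.18 -2.34]
-1 d1 [-0.34 -0.45  2.23  0.43  0.88 -2.36]
-1 h2 [-0.45 -0.73  2.23  0.41  1.18  0.8 ]
-1 d2 [-0.34 -0.45  2.23  0.43  0.88  0.78]
-180 0.94; -150 0.41; -120 -0.11; -90 -0.63; -60 -1.16; -30 -1.68; 0 -2.21; 30 -2.73; 60 3.03; 90 2.51; 120 1.98; 150 1.46; yellow [ 5.14051809e-01  3.78370844e-01 -3.68677504e-04] [0.58027751 0.44507702 0.15921355] ((547.95263671875, 412.9858093261719), (49.95918655395508, 59.195709228515625), 20.91874885559082)
```

```bash
python3 - <<'E'
from plan import *
jaws.gripper_to(.085)
p,R=tool(PACK+[0,0,.13],PR); env.reach(p,R)
env.servo_line(tool(PACK,PR)[0],v=.12,attitude=R,force_limit=6) and print("touch")
o=env.get_obs();print(o["ee_pos"].round(4),o["contact_force"].round(2))
jaws.gripper_to(.03,60)
o=env.get_obs();print(o["t"],o["gripper_width"],o["grip_force"],o["contact_force"].round(2))
save("grip",grab_frame("side"),(190,70,290,190),4)
env.servo_line(o["ee_pos"]+[0,0,.17],v=.12)
o=env.get_obs();print(o["t"],o["gripper_width"],o["ee_pos"].round(4),o["contact_force"].round(2),o["wrist_torque"].round(2))
f=grab_frame("top");save("lift",f,(60,120,260,270),3)
E
```

```text
[0.5508 0.2943 0.1182] [ 0.12  0.61 -0.49]
3.575 0.04915821410062981 63.90766382217407 [-0.68  1.    3.79]
5.2 0.049601226162198635 [0.5499 0.2941 0.2865] [-0.18  0.66 -5.82] [-0.    0.03 -0.01]
```

View pics/grip.png

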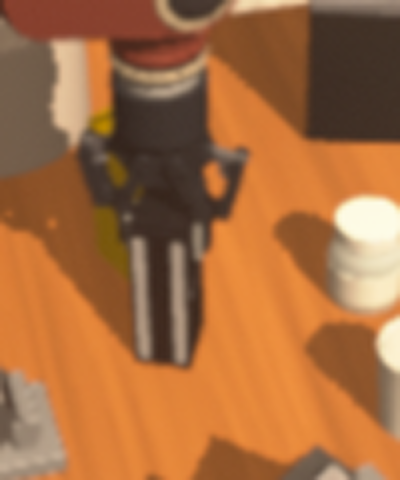

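The picture shows the fingers closed on the plain y sides near the top, with the strips at crop (160,300) facing -y and the pack upright. It weighs about 5.5 N. Moving to the dock.

```bash
cat >> plan.py <<'E'
def cf(): # force on tool in cradle axes (averaged)
    a=[]
    for _ in range(4): env.sleep(.03); a.append(env.get_obs()["contact_force"])
    return RC.T@np.mean(a,0)
def here(half): # pack pose in cradle from TCP
    o=env.get_obs(); return RC.T@(o["ee_pos"]-OC)-[0,0,G]
E
python3 - <<'E'
from plan import *
p,R=cradle(.008,0,.13); env.reach(p,R); env.sleep(.3)
print("hover",cf().round(2),here(0).round(4))
print(env.servo_line(cradle(.008,0,.035)[0],v=.08,force_limit=6)); env.sleep(.3)
f0=cf();print("in",f0.round(2),here(0).round(4),env.get_obs()["t"])
print(env.servo_line(cradle(-.008,0,.035)[0],v=.015,force_limit=2.5))
print("bar",(cf()-f0).round(2),here(0).round(4),env.get_obs()["t"])
save("dock1",grab_frame("side"),(200,110,340,260),4)
E
```

```text
hover [-3.47 -0.29 -5.05] [0.0081 0.0003 0.1299]
False
in [-2.91  0.22 -4.75] [ 0.0081 -0.0001  0.0351] 8.75
True
bar [ 7.51 -0.83  5.15] [-0.0024  0.0001  0.0346] 9.6
```

View pics/dock1.png

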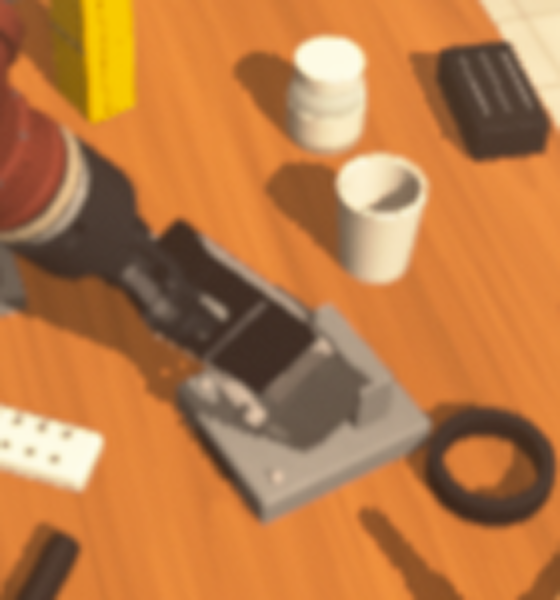

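The pack is lined up in the cradle between the cheeks, leaning right and resting on the bar at crop (240,400). Next I push down in small steps, trimming the side force as I go.

```bash
cat >> plan.py <<'E'
def press(half,f0,x,z,target=4.,y=0.,zmin=-.006):
    R=cradle(0,0,0,half)[1]; last=None
    while z>zmin:
        z-=.003 if z>.019 else .0015
        env.servo_line(cradle(x,y,z,half)[0],v=.03,attitude=R,force_limit=14)
        d=cf()-f0; h=here(half); print("z%.4f x%.4f"%(z,x),"act",h.round(4),"F",d.round(2),"t%.2f"%env.get_obs()["t"])
        if np.linalg.norm(d)>32: print("HIGH"); break
        if z<.008 and d[2]>15 and last is not None and d[2]-last>2.5: print("STOP"); break
        last=d[2]
        x+=np.clip((d[0]-target)*.00012,-.0006,.0006)
    return x,z,d
E
python3 - <<'E'
from plan import *
f0=np.array([-2.91,.22,-4.75])
x,z,d=press(0,f0,-.0018,.0346)
np.save("st1.npy",np.r_[x,z])
E
```

```text
z0.0316 x-0.0018 act [-0.002   0.      0.0313] F [ 7.1  -1.46  2.37] t10.09
z0.0286 x-0.0014 act [-0.002   0.0001  0.028 ] F [ 7.07 -1.33 -0.63] t10.47
z0.0256 x-0.0011 act [-0.0019  0.0002  0.0248] F [ 6.06 -0.83 -1.23] t10.86
z0.0226 x-0.0008 act [-0.0018  0.0003  0.0218] F [ 4.6  -1.   -1.98] t11.24
z0.0196 x-0.0007 act [-0.0017  0.0003  0.0188] F [ 4.48 -1.08 -3.29] t11.62
z0.0166 x-0.0007 act [-0.0015  0.0003  0.016 ] F [ 3.41 -0.39 -2.47] t12.01
z0.0151 x-0.0008 act [-0.0014  0.0002  0.0148] F [ 1.84  0.1  -1.67] t12.39
z0.0136 x-0.0010 act [-0.0014  0.0002  0.0135] F [0.47 0.59 0.92] t12.78
z0.0121 x-0.0014 act [-0.0014  0.0001  0.0121] F [0.49 0.92 1.98] t13.16
z0.0106 x-0.0019 act [-0.0016  0.0001  0.0107] F [1.83 1.86 3.14] t13.54
z0.0091 x-0.0021 act [-0.0016  0.      0.0093] F [2.98 2.87 4.23] t13.93
z0.0076 x-0.0022 act [-0.0017 -0.0001  0.0078] F [3.9  3.39 5.87] t14.31
z0.0061 x-0.0023 act [-0.0017 -0.0001  0.0063] F [4.86 4.14 7.3 ] t14.69
z0.0046 x-0.0021 act [-0.0017 -0.      0.0047] F [5.42 3.98 9.07] t15.07
z0.0031 x-0.0020 act [-0.0017 -0.0001  0.0032] F [5.25 3.98 8.53] t15.46
z0.0016 x-0.0018 act [-0.0015 -0.0001  0.0023] F [ 1.3   4.48 18.76] t15.84
STOP
```

The plate was touched at about z = 0.015 and hit its stop at about 0.0025. I'll restore a little side force and hold.

```bash
python3 - <<'E'
from plan import *
f0=np.array([-2.91,.22,-4.75]); x,z=np.load("st1.npy")
for k in range(5):
    d=cf()-f0; print("x%.4f z%.4f"%(x,z),here(0).round(4),d.round(2))
    if d[0]>3.5 and d[2]>12: break
    if d[0]<=3.5: x-=.0006
    if d[2]<14: z-=.0004
    env.servo_line(cradle(x,0,z)[0],v=.02)
for k in range(9):
    env.sleep(.08); d=cf()-f0; print(d.round(2),env.get_obs()["t"].__round__(2))
print(here(0).round(4)); np.save("st1.npy",np.r_[x,z])
save("dock2",grab_frame("side"),(200,110,340,260),4)
E
```

```text
x-0.0018 z0.0016 [-0.0015 -0.0001  0.0023] [ 1.46  4.7  18.07]
x-0.0024 z0.0016 [-0.0017 -0.0001  0.0024] [ 3.3   4.97 15.96]
x-0.0030 z0.0016 [-0.0018 -0.0001  0.0024] [ 5.59  5.3  13.04]
[ 5.95  5.54 13.48] 16.96
[ 5.73  4.92 13.38] 17.18
[ 5.93  5.25 13.47] 17.39
[ 5.64  4.73 12.98] 17.61
[ 6.21  5.4  13.03] 17.82
[ 5.9   4.66 13.22] 18.04
[ 5.82  5.24 13.43] 18.26
[ 5.57  4.82 13.57] 18.48
[ 5.72  5.35 13.77] 18.69
[-0.0018 -0.0001  0.0024]
```

View pics/dock2.png

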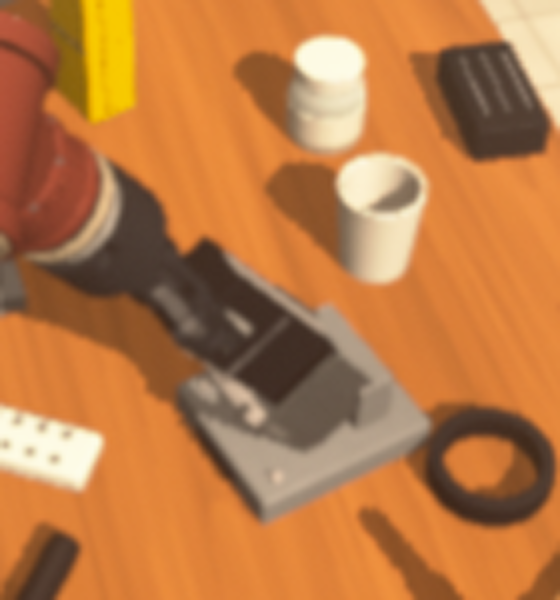

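The pack sits lower and flat against the bar at crop (245,405). 13 N axial leaves little margin over bar friction, so I'll press a bit harder and hold again before lifting.

```bash
python3 - <<'E'
from plan import *
f0=np.array([-2.91,.22,-4.75]); x,z=np.load("st1.npy")
for k in range(5):
    d=cf()-f0; print("x%.4f z%.4f"%(x,z),here(0).round(4),d.round(2))
    if d[0]>3.5 and d[2]>19 or np.linalg.norm(d)>28: break
    if d[2]<=19: z-=.0006
    if d[0]<=4: x-=.0006
    env.servo_line(cradle(x,0,z)[0],v=.02)
for k in range(5): env.sleep(.1); print((cf()-f0).round(2))
print(here(0).round(4),env.get_obs()["t"])
R=cradle(0,0,0)[1]
env.servo_line(cradle(.008,0,z+.012)[0],v=.03)
env.servo_line(cradle(.008,0,.14)[0],v=.12,attitude=R)
env.sleep(.3); print("up",cf().round(2),here(0).round(4),env.get_obs()["gripper_width"])
save("turn",grab_frame("side"),(150,60,310,240),3)
E
```

```text
x-0.0030 z0.0016 [-0.0018 -0.0001  0.0024] [ 6.22  4.85 13.35]
x-0.0030 z0.0010 [-0.0017 -0.0001  0.0023] [ 2.98  5.89 20.65]
x-0.0036 z0.0010 [-0.0018 -0.0001  0.0023] [ 5.31  5.7  17.79]
x-0.0036 z0.0004 [-0.0017 -0.0002  0.0022] [ 1.85  6.7  25.49]
x-0.0042 z0.0004 [-0.0018 -0.0002  0.0023] [ 4.21  6.79 22.58]
[ 4.36  6.9  22.77]
[ 3.91  7.03 22.85]
[ 4.14  6.83 22.66]
[ 4.4   6.53 23.4 ]
[ 4.48  6.93 22.81]
[-0.0018 -0.0001  0.0023] 21.575
up [-3.34 -0.42 -4.56] [0.0079 0.     0.1398] 0.04925514940606942
```

View pics/turn.png

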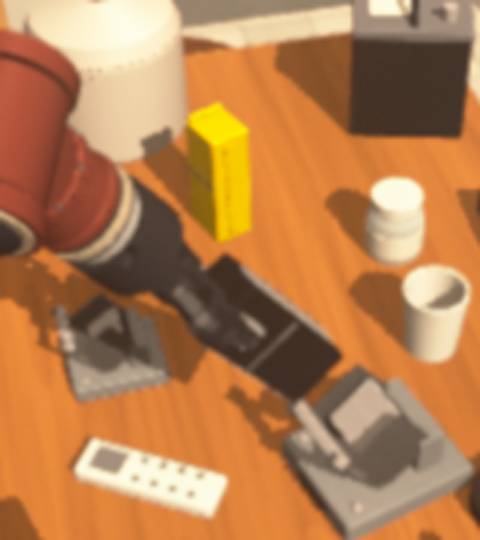

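The pack has cleared the dock, still straight in the grip, and the step 1 hold is done on the hard stop. Now the half turn and the one-strip side.

```bash
python3 - <<'E'
from plan import *
p,R=cradle(.008,0,.14,1); env.reach(p,R); env.sleep(.3)
print("turned",here(1).round(4),env.get_obs()["qpos"].round(2))
print(env.servo_line(cradle(.008,0,.03,1)[0],v=.08,attitude=R,force_limit=6)); env.sleep(.3)
f0=cf();print("in",f0.round(2),here(1).round(4),env.get_obs()["t"])
print(env.servo_line(cradle(-.008,0,.03,1)[0],v=.015,force_limit=2.5))
d=cf()-f0; h=here(1); print("bar",d.round(2),h.round(4),env.get_obs()["t"])
x,z,d=press(1,f0,h[0]+.0006,h[2])
for k in range(8):
    d=cf()-f0; print("x%.4f z%.4f"%(x,z),here(1).round(4),d.round(2))
    if d[0]>3.5 and d[2]>19 or np.linalg.norm(d)>29: break
    if d[2]<=19: z-=.0006
    if d[0]<=3.5: x-=.0006
    env.servo_line(cradle(x,0,z,1)[0],v=.02)
for k in range(5): env.sleep(.13); print((cf()-f0).round(2))
print(here(1).round(4),env.get_obs()["t"]); np.save("st2.npy",np.r_[x,z,f0])
save("dock3",grab_frame("side"),(200,110,340,260),4)
E
```

```text
turned [0.008 0.    0.14 ] [-0.47 -0.76  2.22  0.41  1.23 -2.34]
False
in [-3.61 -0.38 -5.45] [ 0.008  -0.      0.0301] 28.9083
True
bar [ 8.87 -0.09  6.32] [0.0013 0.     0.0296] 29.6333
z0.0266 x0.0019 act [0.0017 0.     0.0263] F [ 6.35 -0.04  3.09] t30.07
z0.0236 x0.0022 act [0.0017 0.0002 0.023 ] F [ 6.48 -0.92 -0.06] t30.46
z0.0206 x0.0025 act [0.0018 0.0002 0.02  ] F [ 6.28 -0.36 -0.35] t30.84
z0.0176 x0.0028 act [0.0019 0.0003 0.0169] F [ 5.87 -0.34 -1.76] t31.23
z0.0161 x0.0030 act [0.0021 0.0003 0.0156] F [ 4.04  0.14 -0.57] t31.61
z0.0146 x0.0030 act [0.0023 0.0002 0.0143] F [ 2.07 -0.09  0.86] t31.99
z0.0131 x0.0028 act [0.0023 0.0002 0.0129] F [1.42 1.11 2.05] t32.38
z0.0116 x0.0024 act [0.0023 0.0002 0.0115] F [0.91 1.57 2.78] t32.76
z0.0101 x0.0021 act [0.0022 0.0002 0.0102] F [1.66 2.67 3.42] t33.14
z0.0086 x0.0018 act [0.0022 0.0001 0.0088] F [2.97 3.53 5.04] t33.52
z0.0071 x0.0017 act [0.0021 0.     0.0073] F [3.49 3.86 6.6 ] t33.91
z0.0056 x0.0016 act [ 0.0021 -0.      0.0058] F [4.45 5.   7.91] t34.29
z0.0041 x0.0017 act [ 0.0021 -0.      0.0043] F [4.54 4.96 8.62] t34.67
z0.0026 x0.0017 act [ 0.0021 -0.      0.0028] F [4.82 4.89 9.75] t35.06
z0.0011 x0.0018 act [ 0.0024 -0.0001  0.0023] F [-0.18  5.97 23.08] t35.44
STOP
x0.0018 z0.0011 [ 0.0024 -0.0001  0.0023] [ 0.32  5.67 23.43]
x0.0012 z0.0011 [ 0.0022 -0.0001  0.0023] [ 2.31  5.98 21.49]
x0.0006 z0.0011 [ 0.0021 -0.0001  0.0024] [ 3.85  6.47 18.65]
x0.0006 z0.0005 [ 0.0023 -0.0002  0.0023] [ 1.5   6.76 26.24]
x0.0000 z0.0005 [ 0.0021 -0.0002  0.0023] [ 3.78  6.81 23.12]
[ 3.59  6.61 23.11]
[ 3.12  6.85 23.36]
[ 3.28  6.63 23.04]
[ 3.15  6.79 23.09]
[ 3.69  7.03 23.63]
[ 0.0021 -0.0001  0.0023] 38.4417
```

View pics/dock3.png

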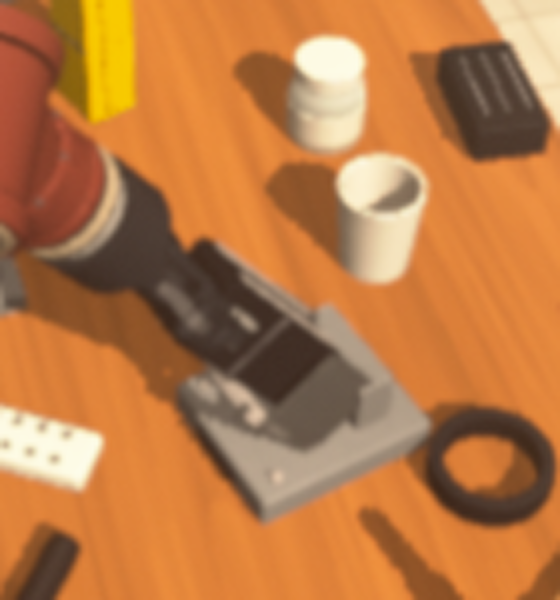

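The step 2 forces look good, and the picture shows the pack seated against the bar at crop (245,405). I'll add a short hold with a bit more side force for margin. Then I'll lift out and go over the tray.

```bash
python3 - <<'E'
from plan import *
s=np.load("st2.npy"); x,z,f0=s[0],s[1],s[2:]
for k in range(5):
    x-=.0006; env.servo_line(cradle(x,0,z,1)[0],v=.02)
    d=cf()-f0; print("x%.4f"%x,here(1).round(4),d.round(2))
    if d[0]>6.5 or d[2]<14: break
for k in range(4): env.sleep(.15); print((cf()-f0).round(2))
R=cradle(0,0,0,1)[1]
env.servo_line(cradle(.009,0,z+.012,1)[0],v=.03)
env.servo_line(cradle(.009,0,.15,1)[0],v=.12,attitude=R)
p,R=tool(TRAY+[0,0,.13],rz(-166)); env.reach(p,R); env.sleep(.3)
o=env.get_obs();print(o["t"],o["ee_pos"].round(4),o["contact_force"].round(2),o["qpos"].round(2))
save("tray",grab_frame("side"),(200,150,360,370),2.7)
E
```

```text
x-0.0006 [ 0.002  -0.0002  0.0023] [ 5.24  7.11 20.67]
x-0.0012 [ 0.0019 -0.0002  0.0024] [ 7.29  7.57 18.04]
[ 6.6   7.23 18.29]
[ 7.35  7.66 18.27]
[ 7.16  7.31 18.05]
[ 7.1   7.41 18.33]
43.6833 [ 0.519  -0.2893  0.253 ] [-0.01 -0.08 -5.49] [-0.63 -0.03  1.68  0.    1.49 -2.45]
```

View pics/tray.png

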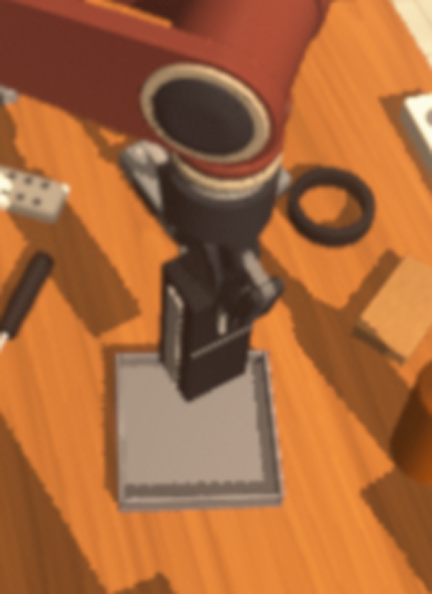

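The pack hangs upright above the tray at crop (205,350). Lowering gently.

```bash
python3 - <<'E'
from plan import *
p,R=tool(TRAY,rz(-166))
env.servo_line(p+[0,0,.02],v=.1); env.sleep(.2)
f0=env.get_obs()["contact_force"]
print(env.servo_line(p-[0,0,.01],v=.015,force_limit=2.5)); env.sleep(.3)
o=env.get_obs();print(o["t"],o["ee_pos"].round(4),(o["contact_force"]-f0).round(2))
jaws.gripper_to(.085); env.sleep(.2)
o=env.get_obs();print(o["t"],o["gripper_width"],o["contact_force"].round(2))
env.servo_line(o["ee_pos"]+[0,0,.12],v=.08); env.sleep(.5)
env.reach(np.array([.35,.1,.35]),R); env.sleep(.3)
print(env.get_obs()["t"])
S=grab_frame("side");T=grab_frame("top")
c=cloud(T);m=(np.hypot(c[...,0]-.519,c[...,1]+.29)<.07)&(c[...,2]>.13)&(c[...,2]<.17)
q=c[m];print("pack top",np.median(q,0).round(4),len(q),cv2.minAreaRect((q[:,:2]*1000).astype(np.float32)))
X=np.array([.6058,-.0026,.085]);l=(c.reshape(-1,3)-OC)@RC;k=l[(abs(l[:,0])<.018)&(abs(l[:,1])<.02)&(abs(l[:,2])<.03)];print("plate z",np.median(k[:,2]) if len(k) else None)
cv2.imwrite("pics/end.png",cv2.resize(np.hstack([S["color"],T["color"]])[...,::-1],(800,300),interpolation=cv2.INTER_AREA))
E
```

```text
True
46.725 [ 0.5191 -0.29    0.1229] [ 0.15 -0.47 12.8 ]
47.375 0.08525923823168231 [-0.33 -0.13  0.38]
51.4333
pack top [ 0.5171 -0.2862  0.1557] 604 ((517.6198120117188, -289.84820556640625), (64.55612182617188, 51.304561614990234), 13.104177474975586)
plate z 0.013795047045376787
```

View pics/end.png

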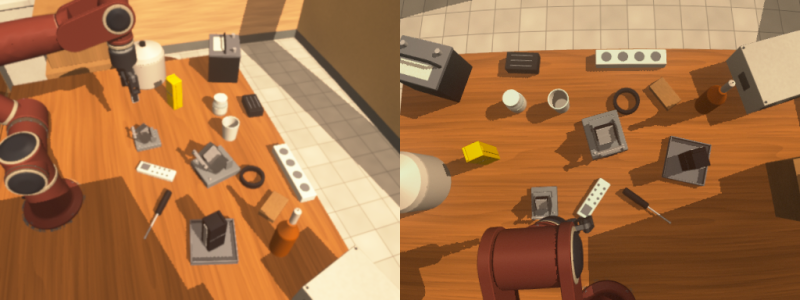

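The pack stands upright in the tray at (213,232) in the side view and (693,160) in the top view. The dock's plate is back up, nothing else has moved, and the arm is clear.

```bash
python3 -c "
from rig import env
print(env.sign_off())"
```

```text
the job is handed in; nothing more can be done
None
```

I pressed both sides of the pack on the bar with the foot plate at its stop for about a second each, stood the pack upright in the tray and let go, and handed the job in at about 51 s of the 72 s allowed; the rig returned no verdict.

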